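Probe the battery case groove, then hold its cover over the threads

ROBOT

A 6-joint arm with a two-finger parallel gripper is mounted at the origin on the work surface. World frame = base frame: x ahead of the robot, y to its left, z up, the work surface at z = 0. Lengths are in m, angles in degrees, forces in N, time in s.
With the tool pointing down it reaches from about 0.4 to 0.825 m from the base axis. Payload 7 kg.
Tool frame: the origin (TCP) lies on the centre line of the jaws, within the pads' length; the fingertips stand 19 mm ahead of it and the grasp point (between the pads) is the TCP (r.tip_extent is the distance from the TCP to the fingertips, in m); z points along the fingers, y is the line along which they close (so a half turn about z gives the same grasp; the last joint's range is limited). The gripper opens to 88 mm and grips with 3 to 60 N. Pads are 19 mm wide; open, the fingers measure 130 mm over their backs; the gripper's body (78 mm by 193 mm) begins 47 mm behind the grasp point.
Start: joints at [80.965, 20.546, 0.682, 0, -70.136, -16.507], TCP at [0.291, 0.609, 0.246] pointing down, gripper open.
Joint ranges: [-176.03, 176.03], [-82.01, 121.73], [-58.28, 71.71], [-173.87, 95.51], [-174.79, -0.11], [-173.66, 173.66]. Speed limits (degrees/s): [136.94, 136.94, 172.46, 180, 180, 180].

INTERFACE

Orientations are given as [roll, pitch, yaw] about the fixed x, y, z axes, in that order (R = Rz(yaw) Ry(pitch) Rx(roll)).
In Python, from plant import r gives the robot as it stands. The module is installed in compiled form; this text tells all that it offers.
- The arm moves only by the tool jog_arm, never from a script. Its argument "deltas" is a list that holds one entry, the list of rows, each a list of 5 numbers: the opening, from -1 (shut) to 1 (fully open), then the shift along the world's x, y, z in cm, then the turn about the world's z in rad. In form: [[[claw, dx, dy, dz, turn], ...]]. A call has 1 to 8 rows; each row shifts and turns the commanded pose from where the row before left it; what a row does not reach is not made up. A row lasts 1/8 s, in which the tool goes at most 62.5 mm and 10.7 degrees, less where a joint would pass 70% of its speed; a pose out of reach is approached as far as the arm can. A call with a gripper value outside its range is refused whole. The fingers move at their own pace and stop on an object; "force" is the grip in N (left out, the last holds). Time passes only in rows, so rows that do not move let the fingers close. It gives the time, the measured TCP pose, the force, the opening and the grip force at its end, in the units of the state.
- r.get_state(): the state, without advancing time (a new reading comes with each control period).
- r.capture(name): name is "scene" or "side" or "wrist"; returns the picture (420x560x3 uint8, blue, green, red); there is no depth.
- r.camera_info(name): a dict with "fx", "fy", "cx", "cy" (pixels), "k1" (the pictures are not rectified: a ray, as slopes to the right and down, at radius r is drawn at 1 + k1 r^2 times it, then the intrinsics apply), "view" (4x4, takes a point from world to camera coordinates). Camera axes: x right, y up, looking along -z (the intrinsics and any distortion apply to the point x, -y, -z); pixel columns grow to the right and rows downward; lengths in m; the calibration is good to about 2 mm. A picture is of the moment at which its call begins: read the wrist's pose just before it. camera_info takes no time and is no camera call; for the wrist camera it gives the pose at the moment of the call.
- r.close_job(): hands the job in; it is judged then, once.
The state is a dict: "time_s": time; "joints": joint angles; "qd": joint speeds; "joint_torque": joint torques, N m; "tcp_pos": TCP position; "eef_rot": TCP orientation; "contact_force": force on the tool from outside, world axes, zero at the start; "moment": the same for the moment, N m; "gripper_width": finger opening in m; "gripper_force": force on a finger pad.
Only numpy, scipy, OpenCV 4.12 (cv2) and the standard library are available. Lean on these libraries where they do the work, as an engineer would, in place of code of your own. Each camera call takes 0.05 s, during which the arm holds its last target. There are 200 camera calls.

TASK

Take the probe out of its stand and run its tip slowly, about 4 cm a second, along the groove in the battery case's rim, from the end with two threaded holes to the end with one, keeping the tip just above the groove (about 3 mm) without pressing, and hang the probe back in its stand. Then lift the cover plate by its grip and hold it level, one to two centimetres above the rim without touching the case, the right way round, so that each of the three threaded holes shows whole through its own hole in the plate. Finish while holding it there, still in the gripper: do not set it down or let go, and leave the other things where they are.

Things in the scene. Friction and masses are not known exactly. Their poses are not given: they have to be found in the camera images.
- case: open aluminium battery case with cells inside, fixed: 120 mm along its x, 180 along its y, 50 high; flat rim 22 mm wide. Origin: centre of the underside, z up. Three 5 mm brass-lined threaded holes in the rim: two at the corners of the -y end, one amid the +y end. Only the -x long side's rim has a groove. Stands left or right on the bench, turned up to 0.4 rad from the world axes.
- thread_a (a point): mouth of a threaded hole on the rim top: corner at case x -47, y -77 mm, z 50 mm
- thread_b (a point): mouth of a threaded hole on the rim top: corner at case x +47, y -77 mm, z 50 mm
- thread_c (a point): mouth of the single threaded hole on the rim top at the +y end: case x 0, y +77 mm, z 50 mm
- groove_start (a point): where the run along the groove starts, level with the rim top: case x -49, y -55, z 50 mm, at the end with two threaded holes. The straight groove (3 mm wide, 2.5 mm deep, 120 mm long) runs on the rim's -x side, parallel to the case's y; it goes 5 mm past this point
- groove_end (a point): where the run ends, level with the rim top: case x -49, y +55, z 50 mm, at the end with one threaded hole; 110 mm from groove_start
- cover: bare aluminium plate 120 x 180 x 4 mm, 0.25 to 0.4 kg, with a black grip block in its middle: 14 mm thick (x), 60 mm long (y), top 36 mm above the underside. Axes match the case's when it fits. Origin: centre of underside, z up. Three 14 mm holes: two at the -y end's corners, one amid the +y end. Lies grip up on the battens, underside 25 mm above the bench, turned at most 0.6 rad.
- hole_a (a point): centre of a cover hole at the underside: cover x -47, y -77 mm; belongs over thread_a
- hole_b (a point): centre of a cover hole at the underside: cover x +47, y -77 mm; belongs over thread_b
- hole_c (a point): centre of the single cover hole at the underside: cover x 0, y +77 mm; belongs over thread_c
- rest: two wooden battens joined by a strip, fixed, 100 x 112 x 25 mm, under the cover. Origin: centre of its underside
- stand: plain grey plastic block 50 x 50 x 80 mm, fixed, with a 20 mm upright through hole in its middle. Origin: centre of its underside, z up; stands between case and cover
- probe: pen-like probe hanging upright in the stand, 50 to 80 g. Origin: on its axis at the underside of its collar, which rests on the stand's top (80 mm above the bench). Collar 28 mm across, 5 mm thick; above it a round black grip 16 mm across reaching 50 mm above the origin; below it a 10 mm steel shaft ending in a cone, tip 62 mm below the origin
- probe_tip (a point): the point of the probe, 62 mm below its origin
- meter: hand-held meter, dark flat box 75 x 145 x 30 mm with a dial, lying; loose, a bystander
- driver: screwdriver lying on the bench; loose, a bystander
- cells: block of eight upright round cells, 37 x 75 x 65 mm; loose, a bystander
- screws: low open tray with one divider, 90 x 130 x 45 mm; loose, a bystander
- tape: roll of tape lying flat, 90 mm across, 24 mm high; loose, a bystander
- cutters: small side cutters lying flat, about 130 mm long; loose, a bystander

How it is judged (in metres and radians):
On the way, in this order (a step that is already met when the one before it is completed fails the run):
1. the held probe's tip is at the start of the groove, within 8 mm to the side, from 5 mm below to 9 mm above the rim top (contact force between the fingers and probe above 0.5 N and x of probe_tip in the frame of case between -0.057 and -0.041 m and y of probe_tip in the frame of case between -0.062 and -0.048 m and z of probe_tip in the frame of case between 0.045 and 0.059 m), for 0.04 s.
2. the held probe's tip is a quarter of the way along the groove, within the same limits (contact force between the fingers and probe above 0.5 N and x of probe_tip in the frame of case between -0.057 and -0.041 m and y of probe_tip in the frame of case between -0.0345 and -0.0205 m and z of probe_tip in the frame of case between 0.045 and 0.059 m), for 0.04 s.
3. the held probe's tip is halfway along the groove, within the same limits (contact force between the fingers and probe above 0.5 N and x of probe_tip in the frame of case between -0.057 and -0.041 m and y of probe_tip in the frame of case between -0.007 and 0.007 m and z of probe_tip in the frame of case between 0.045 and 0.059 m), for 0.04 s.
4. the held probe's tip is three quarters of the way along the groove, within the same limits (contact force between the fingers and probe above 0.5 N and x of probe_tip in the frame of case between -0.057 and -0.041 m and y of probe_tip in the frame of case between 0.0205 and 0.0345 m and z of probe_tip in the frame of case between 0.045 and 0.059 m), for 0.04 s.
5. the held probe's tip is at the end of the groove, within the same limits (contact force between the fingers and probe above 0.5 N and x of probe_tip in the frame of case between -0.057 and -0.041 m and y of probe_tip in the frame of case between 0.048 and 0.062 m and z of probe_tip in the frame of case between 0.045 and 0.059 m), for 0.04 s.
6. the probe hangs upright in its stand again, collar down on the block, let go (horizontal distance between probe and stand below 0.008 m and angle between probe's own z axis and vertical below 0.08 rad and z of probe in the frame of stand between 0.077 and 0.084 m and contact force between the fingers and probe below 0.05 N), for 0.2 s.
7. the cover is held still and level 6 to 26 mm above the rim, each hole centred within 4.5 mm over its thread (horizontal distance between hole_a and thread_a below 0.0045 m and horizontal distance between hole_b and thread_b below 0.0045 m and horizontal distance between hole_c and thread_c below 0.0045 m and z of cover in the frame of case between 0.056 and 0.076 m and angle between cover's own z axis and vertical below 0.06 rad and contact force between the fingers and cover above 1 N and contact force between cover and case below 0.1 N and contact force between cover and rest below 0.1 N and contact force between cover and stand below 0.1 N and linear speed of cover below 0.015 m/s and angular speed of cover below 0.1 rad/s), for 0.3 s.
At the end, for the whole second after the job is handed in: The gripper holds the cover plate still and level (within 0.06 rad), its underside 6 to 26 mm above the case's rim, each hole's centre within 4.5 mm sideways of its own threaded hole, touching neither case, battens nor stand; the probe hangs upright in its stand with its collar down, released (all of step 6 and all of step 7); the arm keeps its last pose, push and grip.
It fails at once if the probe's tip moves along the groove faster than 0.1 m/s (contact force between the fingers and probe above 0.5 N and x of probe_tip in the frame of case between -0.057 and -0.041 m and y of probe_tip in the frame of case between -0.045 and 0.045 m and z of probe_tip in the frame of case between 0.045 and 0.059 m and linear speed of probe above 0.1 m/s).
It fails at once if the probe presses on the case with more than 8 N (contact force between probe and case above 8 N).
It fails at once if the cover touches the case (contact force between cover and case above 0.5 N).
It fails at once if a bystander is moved more than 20 mm (distance of any of meter, driver, cells, screws, tape, cutters from where it was at the start of the episode above 0.02 m).
It also fails if it takes over 64 s, if anything falls off the work surface, if the arm or the gripper's body presses on something with over 40 N, if the wrist force passes 120 N, or if a joint passes its speed limit or range.

## Working session

There is one attempt and no reset: what is moved stays moved. The work goes in short steps, Python scripts to look and compute and a tool call to move; the robot and the scene stay as the last step left them, time stands still between calls to the robot, and variables do not carry over. Pictures are saved under pics/ and viewed, at most 10 in all, crops included, and the job is handed in when it is done.

Besides the shell and the picture viewer there is one more tool, called by a JSON object that holds its "method" and its "body", one argument or row to a line. jog_arm: Moves the arm, as the interface text tells. Its arguments: {"type":"object","properties":{"deltas":{"type":"array"},"force":{"type":"number"}},"required":["deltas"]}

```bash
mkdir -p pics
cat > h.py <<'E'
import numpy as np, cv2
from plant import r
def ray(info,u,v):
    x=(u-info['cx'])/info['fx']; y=(v-info['cy'])/info['fy']
    X,Y=x,y
    for _ in range(20):
        s=1+info['k1']*(X*X+Y*Y); X,Y=x/s,y/s
    V=np.array(info['view']); R=V[:3,:3]; t=V[:3,3]
    return -R.T@t, R.T@np.array([X,-Y,-1.0])
def onz(info,u,v,z):
    c,d=ray(info,u,v); return c+d*(z-c[2])/d[2]
def proj(info,p):
    V=np.array(info['view']); q=V[:3,:3]@np.array(p)+V[:3,3]
    x,y=q[0]/-q[2],-q[1]/-q[2]; s=1+info['k1']*(x*x+y*y)
    return np.array([info['fx']*x*s+info['cx'],info['fy']*y*s+info['cy']])
E
python3 - <<'E'
from h import *
print(r.get_state())
for n in('scene','side','wrist'):
    i=r.camera_info(n); im=r.capture(n); cv2.imwrite(f'pics/{n}0.png',im)
    print(n,{k:np.round(v,3).tolist() for k,v in i.items()}, ray(i,280,210))
E
```

```text
{'time_s': 0.0, 'joints': array([ 8.09654673e+01,  2.05905443e+01,  6.34297468e-01, -2.19968680e-02,
       -7.01363622e+01, -1.65051514e+01]), 'qd': array([-0.03531094, -0.06929844,  0.03112209,  0.05881127,  0.0424125 ,
        0.00673445]), 'joint_torque': array([ 1.12059966e-03, -5.82713699e+01,  2.93068725e+01,  6.99735671e+00,
        7.16081529e-03, -1.50202518e-04]), 'tcp_pos': array([0.29084861, 0.60861062, 0.2446308 ]), 'eef_rot': array([ 1.79905332e+02, -6.48669283e-03, -2.55471696e+01]), 'contact_force': array([ 0.24802676,  0.13711761, -0.66264467]), 'moment': array([0.01947201, 0.06449367, 0.05423081]), 'gripper_force': 0.0, 'gripper_width': 0.08794912136238626}
scene {'fx': 386.547, 'fy': 386.547, 'cx': 278.235, 'cy': 213.469, 'k1': -0.019, 'view': [[-0.109, 0.994, -0.0, 0.041], [-0.674, -0.074, 0.735, 0.326], [0.731, 0.081, 0.678, -1.466], [0.0, 0.0, 0.0, 1.0]]} (array([1.29559673, 0.1015314 , 0.75424342]), array([-0.73746539, -0.07673985, -0.67108659]))
side {'fx': 523.764, 'fy': 523.764, 'cx': 281.818, 'cy': 210.948, 'k1': -0.12, 'view': [[0.882, -0.47, -0.004, -0.5], [0.367, 0.684, 0.631, -0.24], [-0.294, -0.558, 0.776, -1.645], [0.0, 0.0, 0.0, 1.0]]} (array([ 0.04634442, -0.98950517,  1.42554102]), array([ 0.29139615,  0.5608898 , -0.77492338]))
wrist {'fx': 372.198, 'fy': 372.198, 'cx': 279.669, 'cy': 204.736, 'k1': -0.048, 'view': [[-0.432, -0.902, 0.002, 0.674], [0.872, -0.418, -0.256, 0.031], [0.232, -0.109, 0.967, -0.39], [0.0, 0.0, 0.0, 1.0]]} (array([0.35420868, 0.57887481, 0.38409839]), array([-0.24449731,  0.11390359, -0.96304094]))
```

View pics/scene0.png

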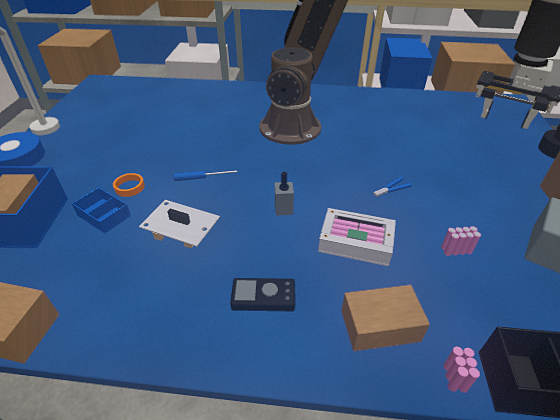

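View pics/side0.png

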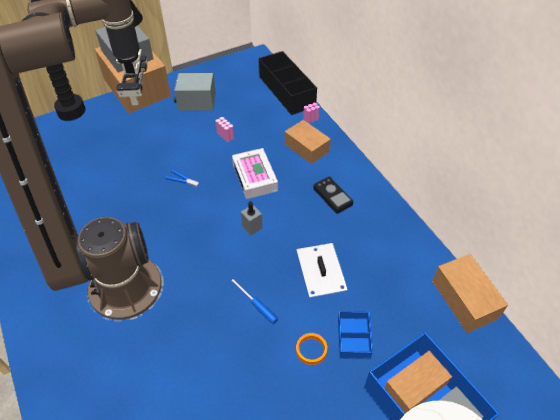

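The scene view shows the case at about (358,235), the stand and probe at (284,195), and the cover at (180,222). In the side view they are at (255,172), (252,218) and (322,270). I'll get rough positions from these before taking wrist close-ups.

Run:
```python
from h import *
for n,pts in(('scene',[('case',358,235,.05),('probe top',283.5,174,.13),('cover',180,222,.03)]),('side',[('case',255,172,.05),('probe top',250,205,.13),('cover',322,270,.03)])):
    i=r.camera_info(n); im=cv2.imread(f'pics/{n}0.png')
    for a,u,v,z in pts: print(n,a,onz(i,u,v,z).round(3))
    hsv=cv2.cvtColor(im,cv2.COLOR_BGR2HSV); m=((hsv[...,1]<40)&(hsv[...,2]>140)).astype(np.uint8)*255
    for c in cv2.findContours(m,cv2.RETR_EXTERNAL,cv2.CHAIN_APPROX_NONE)[0]:
        if 700<cv2.contourArea(c)<6000:
            q=cv2.approxPolyDP(c,6,True)[:,0]
            print(n,q.tolist(),[onz(i,*p,.05).round(3)[:2].tolist() for p in q],[onz(i,*p,.029).round(3)[:2].tolist() for p in q])
```

```text
scene case [0.594 0.228 0.05 ]
scene probe top [0.466 0.024 0.13 ]
scene cover [ 0.577 -0.245  0.03 ]
scene [[111, 387], [131, 392], [121, 396], [128, 397], [120, 403], [125, 409], [112, 411], [120, 419], [125, 412], [126, 419], [210, 419], [216, 411], [206, 413], [204, 401], [219, 399], [198, 397], [203, 406], [182, 414], [170, 409], [179, 397], [168, 412], [160, 409], [175, 394], [160, 393], [154, 407], [140, 408], [133, 397], [129, 412], [128, 398], [137, 393]] [[1.032, -0.234], [1.036, -0.194], [1.045, -0.209], [1.045, -0.196], [1.057, -0.206], [1.066, -0.193], [1.071, -0.214], [1.082, -0.195], [1.07, -0.191], [1.081, -0.185], [1.065, -0.042], [1.051, -0.034], [1.056, -0.051], [1.036, -0.059], [1.03, -0.034], [1.031, -0.072], [1.045, -0.059], [1.062, -0.092], [1.056, -0.115], [1.035, -0.105], [1.062, -0.117], [1.058, -0.132], [1.03, -0.114], [1.032, -0.141], [1.056, -0.144], [1.061, -0.168], [1.044, -0.187], [1.07, -0.184], [1.047, -0.195], [1.037, -0.182]] [[1.024, -0.244], [1.028, -0.203], [1.037, -0.218], [1.038, -0.205], [1.05, -0.215], [1.059, -0.202], [1.065, -0.224], [1.07
[... 1366 characters left out ...]
[-1.614, 1.017], [-1.629, 0.955], [-1.23, 0.833], [-1.225, 0.504], [-1.52, 0.496]]
side case [0.567 0.205 0.05 ]
side probe top [0.458 0.012 0.13 ]
side cover [ 0.573 -0.258  0.03 ]
side [[482, 416], [456, 387], [400, 419]] [[0.704, -0.867], [0.694, -0.768], [0.51, -0.763]] [[0.715, -0.865], [0.704, -0.764], [0.517, -0.76]]
side [[331, 243], [297, 249], [309, 296], [346, 289]] [[0.644, -0.193], [0.536, -0.162], [0.484, -0.329], [0.595, -0.361]] [[0.653, -0.181], [0.544, -0.149], [0.491, -0.319], [0.603, -0.352]]
side [[262, 148], [232, 156], [246, 197], [276, 190]] [[0.645, 0.304], [0.528, 0.319], [0.487, 0.113], [0.594, 0.093]] [[0.654, 0.324], [0.535, 0.339], [0.494, 0.13], [0.602, 0.109]]
```

{"method": "jog_arm", "body": {
  "deltas": [
    [[1,3.0,-4.5,0,0],[1,3.5,-4.7,0,0],[1,3.5,-4.7,0,0],[1,3.5,-4.7,0,0],[1,3.5,-4.7,0,0],[1,3.5,-4.7,0,0],[1,3.5,-4.7,0,0],[1,3.0,-4.3,0,0]]
  ]
}}

```text
time_s: 1.15
tcp_pos: [0.5619, 0.2372, 0.2454]
eef_rot: [180.0, 0.0, -25.6]
contact_force: [0.2, 0.3, 0.7]
gripper_width: 0.0878
gripper_force: 0.0
```

Run:
```python
from h import *
s=r.get_state();i=r.camera_info('wrist');im=r.capture('wrist');cv2.imwrite('pics/w1.png',im);np.save('w1.npy',np.array(i['view']))
print(s['time_s'],s['tcp_pos'],s['eef_rot'],s['joints'])
```

```text
1.15 [0.56193914 0.23715811 0.24544263] [ 1.79990672e+02  5.81374742e-03 -2.55600289e+01] [ 4.12086568e+01  1.44869243e+01 -7.92892526e+00 -1.79896268e-03
 -6.75950150e+01  2.32320006e+01]
```

View pics/w1.png

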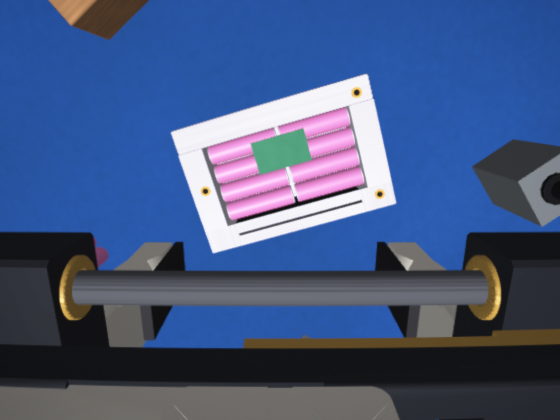

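The wrist view shows the threads as brass rings: c at (206,191), b at (356,92) and a at (380,194). The groove runs from (240,234) to (362,202). The two-hole end therefore faces world -y. The stand is at the right edge, about (535,180).

```bash
cat >> h.py <<'E'
def rigid(mod,obs):
    """2D fit: returns yaw, origin, residuals"""
    mod=np.array(mod,float);obs=np.array(obs,float);a=mod-mod.mean(0);b=obs-obs.mean(0)
    y=np.arctan2((a[:,0]*b[:,1]-a[:,1]*b[:,0]).sum(),(a*b).sum()); c,s=np.cos(y),np.sin(y);R=np.array([[c,-s],[s,c]])
    o=obs.mean(0)-R@mod.mean(0); return y,o,R,obs-(mod@R.T+o)
E
python3 - <<'E'
from h import *
i=r.camera_info('wrist'); i=dict(i); i['view']=np.load('w1.npy')
im=cv2.imread('pics/w1.png'); hsv=cv2.cvtColor(im,cv2.COLOR_BGR2HSV)
P=[]
for u,v in[(380,194),(356,92),(206,191)]:
    x0,y0=u-12,v-12; h=hsv[y0:v+13,x0:u+13]
    m=((h[...,1]>70)|(h[...,2]<120)).astype(np.uint8)
    n,l,st,ce=cv2.connectedComponentsWithStats(m); k=1+np.argmax(st[1:,4]); p=ce[k]+[x0,y0]
    P.append(onz(i,*p,.05)[:2]); print(p,st[k],P[-1])
y,o,R,res=rigid([[-.047,-.077],[.047,-.077],[0,.077]],P)
print('case',np.degrees(y),o,res)
for q in [(-.049,-.055),(-.049,.055)]: print(q,o+R@q)
for p in [(240,234),(362,202)]: print('groove',R.T@(onz(i,*p,.05)[:2]-o))
# scene cams threads check
for n in('scene','side'):
    j=r.camera_info(n); print(n,[proj(j,[*(o+R@np.array(q)),.05]).round(1).tolist() for q in [(-.06,-.09),(.06,-.09),(.06,.09),(-.06,.09)]])
print('stand hole',onz(i,555,190,.13))
E
```

```text
[379.30555556 193.61111111] [ 7  7 10 10 72] [0.51476516 0.15744511]
[356.34090909  91.90909091] [ 8  7 10 11 88] [0.60757293 0.14169978]
[205.02941176 190.94117647] [ 7  8  9  9 68] [0.58668437 0.3017773 ]
case -9.54099611060582 [0.57392849 0.22561903] [[-5.04640805e-05 -2.94360170e-05]
 [ 5.75851630e-05 -1.93958463e-04]
 [-7.12108251e-06  2.23394480e-04]]
(-0.049, -0.055) [0.51648986 0.17950174]
(-0.049, 0.055) [0.53472272 0.28798013]
groove [-0.04900273  0.05885576]
groove [-0.05042839 -0.05975886]
scene [[326.7, 208.0], [317.9, 238.7], [390.9, 253.3], [393.9, 220.4]]
side [[245.1, 189.3], [277.6, 181.1], [262.7, 147.6], [231.9, 154.9]]
stand hole [0.488321   0.05237263 0.13      ]
```

{"method": "jog_arm", "body": {
  "deltas": [
    [[1,-1.0,-4.0,0,0],[1,-1.3,-4.0,0,0],[1,-1.3,-4.0,0,0],[1,-1.3,-3.8,0,0],[1,-1.3,-3.5,0,0],[1,0,0,0,0]]
  ]
}}

```text
time_s: 1.95
tcp_pos: [0.498, 0.0442, 0.2458]
eef_rot: [-180.0, 0.0, -25.7]
contact_force: [1.6, 0.4, -0.0]
gripper_width: 0.0877
gripper_force: 0.0
```

Run:
```python
from h import *
s=r.get_state();i=r.camera_info('wrist');im=r.capture('wrist');cv2.imwrite('pics/w2.png',im);np.save('w2.npy',np.array(i['view']))
print(s['time_s'],s['tcp_pos'],s['eef_rot'],s['joints'])
```

```text
1.95 [0.49797077 0.0441879  0.24575295] [-1.79992082e+02  5.45060735e-03 -2.56684875e+01] [ 2.76241412e+01  3.88136456e+00 -2.08829354e+01 -1.00244632e-02
 -6.52326107e+01  3.67115703e+01]
```

View pics/w2.png

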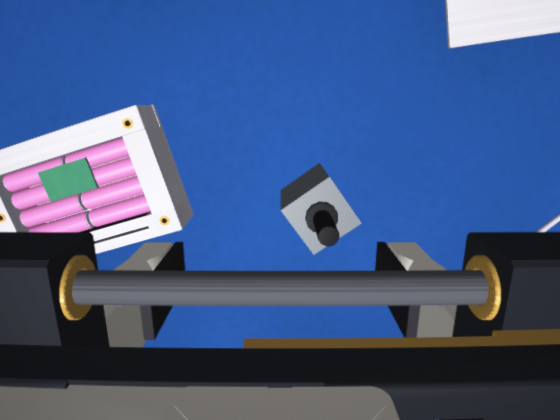

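The wrist view now shows the stand's grey top around (320,213), the probe collar at (321,217) and the grip's top disc at (328,236). The case's two-hole end is at the left.

Run:
```python
from h import *
i=dict(r.camera_info('wrist')); i['view']=np.load('w2.npy')
im=cv2.imread('pics/w2.png'); hsv=cv2.cvtColor(im,cv2.COLOR_BGR2HSV)
c=im[160:262,270:375]
for z,(u,v) in((.13,(328,236)),(.085,(321,217)),(.08,(321,215))): print(z,onz(i,u,v,z).round(4))
g=hsv[160:262,270:375]; m=((g[...,1]<60)&(g[...,2]>95)).astype(np.uint8)*255
q=cv2.findContours(m,cv2.RETR_EXTERNAL,cv2.CHAIN_APPROX_NONE)[0]; q=max(q,key=cv2.contourArea)
h=cv2.convexHull(q)+np.array([270,160]); 
W=np.array([onz(i,*p,.08)[:2] for p in h[:,0]]).astype(np.float32)
print('stand top',cv2.minAreaRect(W*1000), len(q),m.sum()/255)
d=(g[...,2]<60).astype(np.uint8)*255; cs=cv2.findContours(d,cv2.RETR_EXTERNAL,cv2.CHAIN_APPROX_NONE)[0]
for k in cs:
    if cv2.contourArea(k)>60: print(cv2.boundingRect(k+np.array([270,160])),cv2.contourArea(k))
cv2.imwrite('pics/c2.png',cv2.resize(c,None,fx=5,fy=5,interpolation=cv2.INTER_CUBIC))
```

```text
0.13 [0.4638 0.0219 0.13  ]
0.085 [0.4647 0.0218 0.085 ]
0.08 [0.4647 0.0212 0.08  ]
stand top ((464.0033874511719, 21.740211486816406), (50.123146057128906, 49.51206588745117), 10.007092475891113) 270 2210.0
(308, 202, 31, 43) 676.0
```

View pics/c2.png

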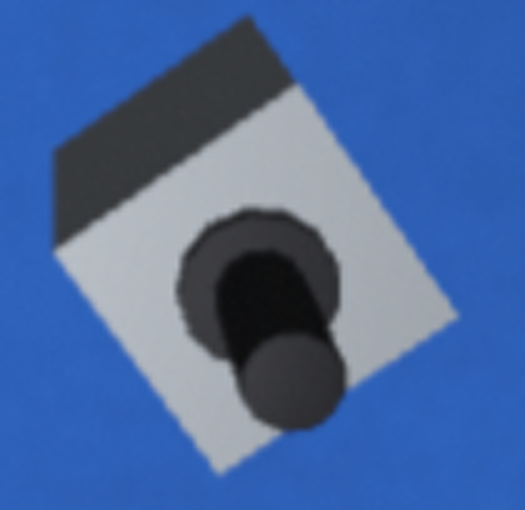

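{"method": "jog_arm", "body": {
  "deltas": [
    [[1,-1.7,-1.1,-2.0,0],[1,-1.7,-1.15,-2.0,0],[1,0,0,-3.0,0],[1,0,0,-3.0,0],[1,0,0,-2.5,0],[1,0,0,-1.2,0],[1,0,0,0,0],[1,0,0,0,0]]
  ],
  "force": 20
}}

```text
time_s: 3.0
tcp_pos: [0.4658, 0.0239, 0.1094]
eef_rot: [-180.0, -0.1, -25.5]
contact_force: [0.7, -0.4, -0.3]
gripper_width: 0.0873
gripper_force: 0.0
```

{"method": "jog_arm", "body": {
  "deltas": [
    [[1,-0.2,-0.2,0,0],[1,0,0,0,0],[-1,0,0,0,0],[-1,0,0,0,0],[-1,0,0,0,0],[-1,0,0,0,0],[-1,0,0,0,0],[-1,0,0,0,0]]
  ],
  "force": 20
}}

```text
time_s: 4.0
tcp_pos: [0.463, 0.0215, 0.1085]
eef_rot: [180.0, 0.0, -25.5]
contact_force: [0.1, 0.3, 0.4]
gripper_width: 0.0333
gripper_force: 0.0
```

{"method": "jog_arm", "body": {
  "deltas": [
    [[-1,0,0,0,0],[-1,0,0,0,0],[-1,0,0,0,0],[-1,0,0,0,0]]
  ]
}}

```text
time_s: 4.5
tcp_pos: [0.4631, 0.0215, 0.1085]
eef_rot: [-180.0, 0.0, -25.5]
contact_force: [-0.9, -0.4, 0.2]
gripper_width: 0.0154
gripper_force: 20.0
```

{"method": "jog_arm", "body": {
  "deltas": [
    [[-1,0,0,1.5,0],[-1,0,0,2.5,0],[-1,0,0,2.5,0],[-1,0,0,2.0,0],[-1,0,0,0,0]]
  ]
}}

```text
time_s: 5.12
tcp_pos: [0.4638, 0.0218, 0.1948]
eef_rot: [-179.9, -0.1, -25.5]
contact_force: [0.5, -0.3, -0.4]
gripper_width: 0.0155
gripper_force: 20.0
```

{"method": "jog_arm", "body": {
  "deltas": [
    [[-1,0.6,1.8,0,0],[-1,1.0,3.0,0,0],[-1,1.0,3.0,0,0],[-1,1.0,3.0,0,0],[-1,1.0,3.0,0,0],[-1,0.7,2.0,0,0],[-1,0,0,0,0],[-1,0,0,0,0]]
  ]
}}

```text
time_s: 6.12
tcp_pos: [0.5157, 0.1793, 0.1932]
eef_rot: [180.0, 0.0, -25.5]
contact_force: [-0.5, -0.6, -0.5]
gripper_width: 0.0151
gripper_force: 20.0
```

Run:
```python
from h import *
s=r.get_state();print(s['time_s'],s['tcp_pos'],s['eef_rot'],s['gripper_width'],s['gripper_force'])
t=s['tcp_pos']-[0,0,.0905]
A=[]
for n in('scene','side'):
    i=r.camera_info(n);im=r.capture(n);p=proj(i,t);print(n,p);x,y=p.astype(int)
    c=im[y-40:y+15,x-25:x+26]; A.append(cv2.resize(c,(390,420),interpolation=cv2.INTER_CUBIC))
    cv2.circle(A[-1],(int((p[0]-x+25.5)*390/51),int((p[1]-y+40.5)*420/55)),4,(0,0,255),1)
cv2.imwrite('pics/p1.png',np.hstack(A))
```

```text
6.125 [0.51573362 0.17929703 0.19319885] [ 1.79956401e+02  2.85743352e-02 -2.55425997e+01] 0.01514967600382895 19.99953120946884
scene [340.78804817 197.892911  ]
side [244.36300019 171.43074394]
```

View pics/p1.png

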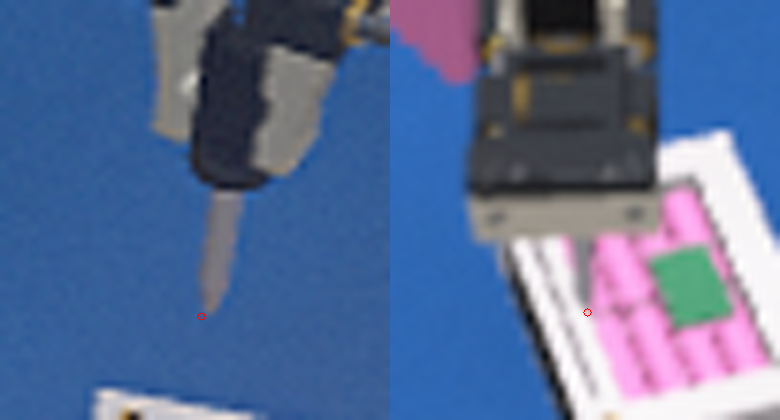

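The predicted tip (red circle) sits on the seen tip to within about 1 px in both views, so I'll lower it to the start of the groove.

{"method": "jog_arm", "body": {
  "deltas": [
    [[-1,0,0,-1.2,0],[-1,0,0,-1.2,0],[-1,0,0,-1.2,0],[-1,0,0,-0.8,0],[-1,0,0,-0.4,0],[-1,0,0,0,0],[-1,0,0,0,0],[-1,0,0,0,0]]
  ]
}}

```text
time_s: 7.22
tcp_pos: [0.5162, 0.1796, 0.146]
eef_rot: [-180.0, -0.0, -25.5]
contact_force: [1.0, 0.3, -0.8]
gripper_width: 0.0154
gripper_force: 20.0
```

{"method": "jog_arm", "body": {
  "deltas": [
    [[-1,0,0,-0.2,0],[-1,0,0,0,0],[-1,0.04,0.24,0,0],[-1,0.08,0.49,0,0],[-1,0.08,0.49,0,0],[-1,0.08,0.49,0,0],[-1,0.08,0.49,0,0],[-1,0.08,0.49,0,0]]
  ]
}}

```text
time_s: 8.22
tcp_pos: [0.5205, 0.2068, 0.1435]
eef_rot: [180.0, 0.0, -25.5]
contact_force: [0.9, 0.5, -0.8]
gripper_width: 0.0156
gripper_force: 20.0
```

{"method": "jog_arm", "body": {
  "deltas": [
    [[-1,0.08,0.49,0,0],[-1,0.08,0.49,0,0],[-1,0.08,0.49,0,0],[-1,0.09,0.49,0,0],[-1,0.08,0.49,0,0],[-1,0.08,0.49,0,0],[-1,0.09,0.49,0,0],[-1,0.08,0.49,0,0]]
  ]
}}

```text
time_s: 9.22
tcp_pos: [0.5271, 0.2459, 0.1435]
eef_rot: [180.0, 0.0, -25.5]
contact_force: [0.1, -0.7, -0.8]
gripper_width: 0.0154
gripper_force: 20.0
```

{"method": "jog_arm", "body": {
  "deltas": [
    [[-1,0.08,0.49,0,0],[-1,0.09,0.49,0,0],[-1,0.09,0.49,0,0],[-1,0.09,0.49,0,0],[-1,0.08,0.49,0,0],[-1,0.09,0.49,0,0],[-1,0.08,0.49,0,0],[-1,0.08,0.49,0,0]]
  ]
}}

```text
time_s: 10.22
tcp_pos: [0.5339, 0.2852, 0.1436]
eef_rot: [180.0, -0.0, -25.5]
contact_force: [0.1, 1.0, -0.2]
gripper_width: 0.0155
gripper_force: 20.0
```

{"method": "jog_arm", "body": {
  "deltas": [
    [[-1,0.04,0.25,0,0],[-1,0,0,0,0],[-1,0,0,0,0],[-1,0,0,1.0,0],[-1,0,0,2.0,0],[-1,0,0,2.0,0],[-1,0,0,0.5,0],[-1,0,0,0,0]]
  ]
}}

```text
time_s: 11.22
tcp_pos: [0.5342, 0.2873, 0.1988]
eef_rot: [-180.0, -0.0, -25.6]
contact_force: [-0.5, -0.7, -0.9]
gripper_width: 0.0157
gripper_force: 20.0
```

{"method": "jog_arm", "body": {
  "deltas": [
    [[-1,-0.5,-2.0,0,0],[-1,-1.0,-3.6,0,0],[-1,-1.0,-4.0,0,0],[-1,-1.0,-4.0,0,0],[-1,-1.1,-4.0,0,0],[-1,-1.1,-4.0,0,0],[-1,-0.9,-3.0,0,0],[-1,-0.5,-2.0,0,0]]
  ]
}}

```text
time_s: 12.22
tcp_pos: [0.462, 0.0194, 0.1981]
eef_rot: [180.0, 0.0, -25.6]
contact_force: [0.7, -0.5, -0.5]
gripper_width: 0.0156
gripper_force: 20.0
```

{"method": "jog_arm", "body": {
  "deltas": [
    [[-1,0,0,0,0],[-1,0,0,0,0],[-1,0,0,0,0]]
  ]
}}

```text
time_s: 12.6
tcp_pos: [0.4635, 0.0219, 0.1984]
eef_rot: [180.0, 0.0, -25.5]
contact_force: [0.1, -0.5, -1.1]
gripper_width: 0.0157
gripper_force: 20.0
```

{"method": "jog_arm", "body": {
  "deltas": [
    [[-1,0,0,-1.5,0],[-1,0,0,-2.0,0],[-1,0,0,-2.0,0],[-1,0,0,-1.5,0],[-1,0,0,-1.0,0],[-1,0,0,-0.7,0],[-1,0,0,0,0],[-1,0,0,0,0]]
  ]
}}

```text
time_s: 13.6
tcp_pos: [0.4636, 0.0214, 0.1119]
eef_rot: [-180.0, -0.0, -25.5]
contact_force: [0.2, 0.2, -1.8]
gripper_width: 0.0154
gripper_force: 20.0
```

{"method": "jog_arm", "body": {
  "deltas": [
    [[-1,0,0,-0.25,0],[-1,0,0,0,0],[-0.6,0,0,0,0],[0,0,0,0,0],[0.5,0,0,0,0],[1,0,0,0,0],[1,0,0,0,0],[1,0,0,0,0]]
  ]
}}

```text
time_s: 14.6
tcp_pos: [0.4632, 0.0213, 0.1091]
eef_rot: [180.0, 0.0, -25.5]
contact_force: [-0.5, 0.7, -0.4]
gripper_width: 0.0622
gripper_force: 0.0
```

{"method": "jog_arm", "body": {
  "deltas": [
    [[1,0,0,0,0],[1,0,0,0,0],[1,0,0,1.5,0],[1,0,0,3.0,0],[1,0,0,4.0,0],[1,0,0,4.0,0],[1,0,0,1.0,0],[1,0,0,0,0]]
  ]
}}

```text
time_s: 15.6
tcp_pos: [0.4633, 0.0214, 0.2443]
eef_rot: [-179.9, -0.0, -25.5]
contact_force: [-0.5, -0.3, -0.8]
gripper_width: 0.0875
gripper_force: 0.0
```

{"method": "jog_arm", "body": {
  "deltas": [
    [[1,1.3,-3.3,0,-0.18],[1,1.4,-3.4,0,-0.18],[1,1.4,-3.4,0,-0.18],[1,1.4,-3.4,0,-0.18],[1,1.4,-3.4,0,-0.18],[1,1.4,-3.4,0,-0.18],[1,1.4,-3.4,0,-0.18],[1,1.3,-3.3,0,-0.16]]
  ]
}}

```text
time_s: 16.6
tcp_pos: [0.5729, -0.2497, 0.2417]
eef_rot: [179.8, -0.0, -107.2]
contact_force: [0.3, -0.9, 1.1]
gripper_width: 0.0872
gripper_force: 0.0
```

{"method": "jog_arm", "body": {
  "deltas": [
    [[1,0,0,0,0],[1,0,0,0,0]]
  ]
}}

```text
time_s: 16.85
tcp_pos: [0.5725, -0.2485, 0.2423]
eef_rot: [179.8, -0.0, -106.9]
contact_force: [-0.4, 0.2, 0.7]
gripper_width: 0.0874
gripper_force: 0.0
```

Run:
```python
from h import *
s=r.get_state();i=r.camera_info('wrist');im=r.capture('wrist');cv2.imwrite('pics/w3.png',im);np.save('w3.npy',np.array(i['view']))
print(s['time_s'],s['tcp_pos'],s['eef_rot'],s['joints'])
```

```text
16.85 [ 0.57250721 -0.24849769  0.24228513] [ 1.79840547e+02 -6.57652678e-03 -1.06864366e+02] [-5.58069989e+00  1.60121528e+01 -6.25265096e+00 -2.67140945e-02
 -6.78928557e+01 -1.12735877e+01]
```

View pics/w3.png

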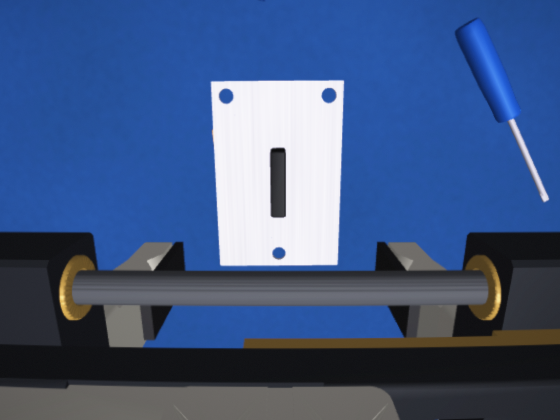

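The cover shows two holes at the far (world -y) end, at (226,96) and (329,95). The single hole is at (279,253) and the grip block at (278,183).

```bash
cat > cov.py <<'E'
from h import *
def holes(im,i,px,z):
    hsv=cv2.cvtColor(im,cv2.COLOR_BGR2HSV);P=[]
    for u,v in px:
        h=hsv[v-11:v+12,u-11:u+12]; m=(h[...,1]>110).astype(np.uint8)
        n,l,st,ce=cv2.connectedComponentsWithStats(m); k=l[11,11]; P.append(onz(i,*(ce[k]+[u-11,v-11]),z)[:2]); print(ce[k]+[u-11,v-11],st[k])
    return P
E
python3 - <<'E'
from cov import *
i=dict(r.camera_info('wrist')); i['view']=np.load('w3.npy'); im=cv2.imread('pics/w3.png')
y,o,R,res=rigid([[-.047,-.077],[.047,-.077],[0,.077]],holes(im,i,[(329,95),(226,96),(279,253)],.027))
print(np.degrees(y),o,res)
g=cv2.cvtColor(im,cv2.COLOR_BGR2GRAY)[140:225,255:300]; ys,xs=np.where(g<70)
print('grip px',xs.min()+255,xs.max()+255,ys.min()+140,ys.max()+140)
for u in(271,286): print((R.T@(onz(i,u,200,.061)[:2]-o)).round(4))
E
```

```text
[328.46875  94.91875] [  4   4  14  15 160]
[225.82119205  95.66887417] [  5   4  13  14 151]
[278.5 252.5] [ 5  6 12 10 96]
-16.475180228542396 [ 0.57433398 -0.2508592 ] [[-1.90987734e-04 -9.87860164e-05]
 [ 1.06750886e-04 -2.11684910e-04]
 [ 8.42368482e-05  3.10470926e-04]]
grip px 271 284 148 216
[0.0061 0.0135]
[-0.0072  0.0136]
```

{"method": "jog_arm", "body": {
  "deltas": [
    [[1,0.18,-0.24,-2.0,0.007],[1,0,0,-3.5,0],[1,0,0,-3.5,0],[1,0,0,-3.5,0],[1,0,0,-3.0,0],[1,0,0,-2.0,0],[1,0,0,-1.0,0],[1,0,0,0,0]]
  ],
  "force": 40
}}

```text
time_s: 17.9
tcp_pos: [0.5748, -0.2506, 0.0589]
eef_rot: [180.0, -0.0, -106.4]
contact_force: [0.3, -0.6, 0.3]
gripper_width: 0.0882
gripper_force: 0.0
```

{"method": "jog_arm", "body": {
  "deltas": [
    [[1,0,0,0,0],[1,0,0,0,0]]
  ]
}}

```text
time_s: 18.15
tcp_pos: [0.5756, -0.2512, 0.0601]
eef_rot: [-179.9, 0.0, -106.5]
contact_force: [0.5, -0.9, 0.0]
gripper_width: 0.0879
gripper_force: 0.0
```

{"method": "jog_arm", "body": {
  "deltas": [
    [[1,-0.1,0,-0.4,0],[1,0,0,-0.35,0],[1,0,0,0,0],[0.2,0,0,0,0],[-0.3,0,0,0,0],[-1,0,0,0,0],[-1,0,0,0,0],[-1,0,0,0,0]]
  ]
}}

```text
time_s: 19.15
tcp_pos: [0.574, -0.2511, 0.0516]
eef_rot: [-180.0, -0.0, -106.5]
contact_force: [-0.1, 0.1, -0.2]
gripper_width: 0.0432
gripper_force: 0.0
```

{"method": "jog_arm", "body": {
  "deltas": [
    [[-1,0,0,0,0],[-1,0,0,0,0],[-1,0,0,0,0],[-1,0,0,0,0],[-1,0,0,0,0],[-1,0,0,0,0]]
  ]
}}

```text
time_s: 19.9
tcp_pos: [0.5738, -0.2511, 0.0515]
eef_rot: [180.0, -0.0, -106.5]
contact_force: [-1.6, 0.3, 0.6]
gripper_width: 0.0137
gripper_force: 40.0
```

{"method": "jog_arm", "body": {
  "deltas": [
    [[-1,0,0,0.5,0],[-1,0,0,1.5,0],[-1,0,0,2.5,0],[-1,0,0,2.5,0],[-1,0,0,2.5,0],[-1,0,0,2.0,0],[-1,0,0,1.0,0],[-1,0,0,0,0]]
  ]
}}

```text
time_s: 20.9
tcp_pos: [0.5744, -0.2511, 0.1775]
eef_rot: [-179.9, 0.0, -106.5]
contact_force: [0.8, -0.7, -4.1]
gripper_width: 0.0138
gripper_force: 40.0
```

{"method": "jog_arm", "body": {
  "deltas": [
    [[-1,0,1.0,0,0],[-1,0,2.0,0,0.02],[-1,0,3.0,0,0.02],[-1,0,3.5,0,0.02],[-1,0,3.5,0,0.02],[-1,0,3.5,0,0.02],[-1,0,3.5,0,0.02],[-1,0,3.5,0,0]]
  ]
}}

```text
time_s: 21.9
tcp_pos: [0.5733, -0.0138, 0.1761]
eef_rot: [180.0, -0.0, -99.5]
contact_force: [1.5, 0.2, -3.3]
gripper_width: 0.0141
gripper_force: 40.0
```

{"method": "jog_arm", "body": {
  "deltas": [
    [[-1,0,3.5,0,0],[-1,0,3.5,0,0],[-1,0,3.5,0,0],[-1,0,3.5,0,0],[-1,0,3.5,0,0],[-1,0,3.0,0,0],[-1,0,2.0,0,0],[-1,0,1.2,0,0]]
  ]
}}

```text
time_s: 22.9
tcp_pos: [0.5734, 0.2222, 0.1762]
eef_rot: [180.0, -0.0, -99.5]
contact_force: [0.5, 0.1, -3.0]
gripper_width: 0.0139
gripper_force: 40.0
```

{"method": "jog_arm", "body": {
  "deltas": [
    [[-1,0,0.5,0,0],[-1,0,0,0,0],[-1,0,0,0,0]]
  ]
}}

```text
time_s: 23.28
tcp_pos: [0.5741, 0.2251, 0.1766]
eef_rot: [180.0, -0.0, -99.7]
contact_force: [0.0, -0.8, -3.3]
gripper_width: 0.0135
gripper_force: 40.0
```

Run:
```python
from h import *
s=r.get_state();i=r.camera_info('wrist');im=r.capture('wrist');cv2.imwrite('pics/w4.png',im);np.save('w4.npy',np.array(i['view']))
print(s['time_s'],s['tcp_pos'],s['eef_rot'],s['gripper_width'],s['moment'])
```

```text
23.275 [0.57405257 0.22513243 0.17656188] [ 1.79992045e+02 -9.51875473e-03 -9.96711779e+01] 0.013522826763021509 [ 0.08272755 -0.1184161  -0.03756982]
```

View pics/w4.png

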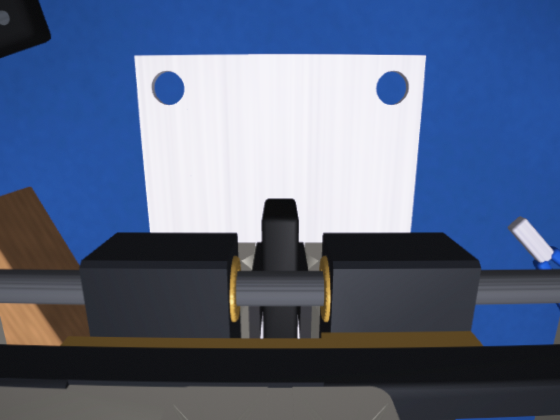

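The held cover's holes are at (392,88) and (168,88), with hole_c hidden under the gripper. I'll measure the plate's pose in the hand.

```bash
cat > hm.py <<'E'
from h import *
def two(im,i,px,z):
    """cover yaw, origin from holes a,b (ellipse centres), top rims at z"""
    hsv=cv2.cvtColor(im,cv2.COLOR_BGR2HSV);m=((hsv[...,1]>80)|(hsv[...,2]<130)).astype(np.uint8);P=[]
    n,l,st,ce=cv2.connectedComponentsWithStats(m)
    for u,v in px: k=l[v,u]; P.append(onz(i,*ce[k],z)[:2]); print(ce[k],st[k])
    a,b=P; d=b-a; yaw=np.arctan2(d[1],d[0]); c,s=np.cos(yaw),np.sin(yaw)
    o=(a+b)/2-np.array([[c,-s],[s,c]])@[0,-.077]
    return np.degrees(yaw),o,np.linalg.norm(d)
E
python3 - <<'E'
from hm import *
i=dict(r.camera_info('wrist')); i['view']=np.load('w4.npy'); im=cv2.imread('pics/w4.png')
for z in(.148,.152,.154): print(z,two(im,i,[(392,88),(168,88)],z))
E
```

```text
[391.73671498  87.60144928] [376  71  32  34 828]
[168.3125   87.82125] [153  72  31  33 800]
0.148 (np.float64(-9.640400232649684), array([0.57504368, 0.22489503]), np.float64(0.09711777765362062))
[391.73671498  87.60144928] [376  71  32  34 828]
[168.3125   87.82125] [153  72  31  33 800]
0.152 (np.float64(-9.640400232649666), array([0.57507933, 0.22508608]), np.float64(0.0948049525802878))
[391.73671498  87.60144928] [376  71  32  34 828]
[168.3125   87.82125] [153  72  31  33 800]
0.154 (np.float64(-9.640400232649665), array([0.57509716, 0.2251816 ]), np.float64(0.09364854004362139))
```

{"method": "jog_arm", "body": {
  "deltas": [
    [[-1,-0.1,0.05,-0.8,0.002],[-1,0,0,-1.5,0],[-1,0,0,-2.0,0],[-1,0,0,-1.6,0],[-1,0,0,-1.2,0],[-1,0,0,-0.7,0],[-1,0,0,-0.2,0],[-1,0,0,0,0]]
  ]
}}

```text
time_s: 24.32
tcp_pos: [0.5733, 0.2266, 0.0969]
eef_rot: [-180.0, 0.0, -99.5]
contact_force: [-0.6, -0.4, -2.4]
gripper_width: 0.0138
gripper_force: 40.0
```

{"method": "jog_arm", "body": {
  "deltas": [
    [[-1,0,0,0,0],[-1,0,0,0,0],[-1,0,0,0,0]]
  ]
}}

```text
time_s: 24.7
tcp_pos: [0.5731, 0.2265, 0.0968]
eef_rot: [-180.0, 0.0, -99.5]
contact_force: [-0.1, -0.8, -3.1]
gripper_width: 0.0135
gripper_force: 40.0
```

Run:
```python
from hm import *
s=r.get_state();i=r.camera_info('wrist');im=r.capture('wrist')
print(s['time_s'],s['tcp_pos'],s['eef_rot'],s['contact_force'])
A=[im]
for n in('scene',):
    j=r.camera_info(n);k=r.capture(n); a=cv2.resize(k[150:270,240:420],(540,360),interpolation=cv2.INTER_CUBIC); A.append(a)
top=im[40:160,100:460]
cv2.imwrite('pics/w5.png',np.vstack([cv2.resize(top,(720,240),interpolation=cv2.INTER_CUBIC),cv2.resize(A[1],(720,350))]))
cv2.imwrite('pics/w5raw.png',im)
np.save('w5.npy',np.array(i['view']))
```

```text
24.7 [0.57312458 0.2264635  0.09682093] [-1.79983680e+02  1.87710217e-02 -9.95106653e+01] [-0.11854318 -0.80286308 -3.08751261]
```

View pics/w5.png

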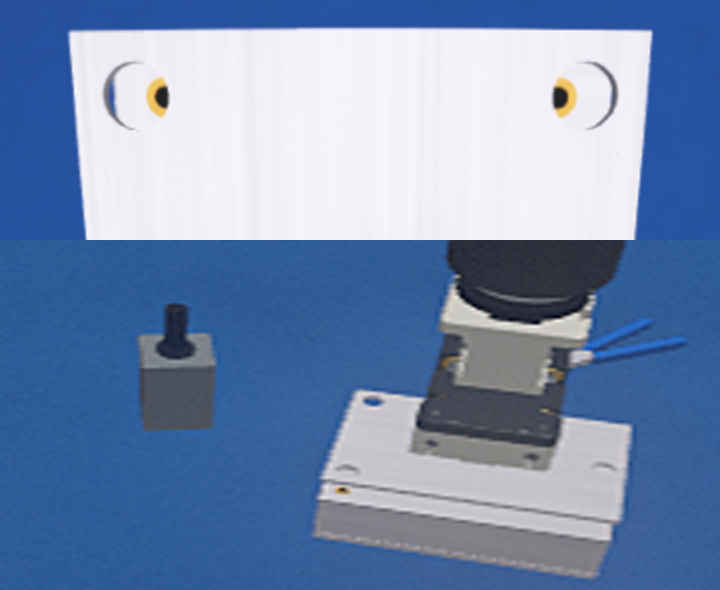

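The probe hangs in its stand, and both corner threads show through their holes symmetrically, shifted inward by parallax. In the crop, the left and right hole centres are at about (137,96) and (585,96). The thread bores are at (163,97) and (561,98). I'll check the fit with rays.

Run:
```python
from h import *
i=dict(r.camera_info('wrist')); i['view']=np.load('w5.npy')
px=lambda u,v:((u+.5)/2-.5+100,(v+.5)/2-.5+40)
im=cv2.imread('pics/w5raw.png')
hb,ha=px(136.5,95.5),px(585,95.5); tb,ta=px(161.5,97),px(561.5,97.5)
y=np.radians(-9.54);R=np.array([[np.cos(y),-np.sin(y)],[np.sin(y),np.cos(y)]])
for z in(.071,.0743,.077):
    A,B=onz(i,*ha,z)[:2],onz(i,*hb,z)[:2]; TA,TB=onz(i,*ta,.05)[:2],onz(i,*tb,.05)[:2]
    print(z,'a',(R.T@(A-TA)*1e3).round(1),'b',(R.T@(B-TB)*1e3).round(1),np.linalg.norm(A-B).round(4),np.linalg.norm(TA-TB).round(4))
print('TA,TB',TA,TB)
```

```text
0.071 a [0.4 0.5] b [-0.   0.6] 0.0958 0.0963
0.0743 a [1.4 0.7] b [-1.   0.8] 0.0939 0.0963
0.077 a [2.2 0.8] b [-1.8  0.9] 0.0924 0.0963
TA,TB [0.51363848 0.15784195] [0.60860124 0.1417775 ]
```

{"method": "jog_arm", "body": {
  "deltas": [
    [[-1,0,-0.05,-0.2,0],[-1,0,0,-0.2,0],[-1,0,0,0,0],[-1,0,0,0,0],[-1,0,0,0,0],[-1,0,0,0,0],[-1,0,0,0,0],[-1,0,0,0,0]]
  ]
}}

```text
time_s: 25.8
tcp_pos: [0.5731, 0.2259, 0.0926]
eef_rot: [-180.0, 0.0, -99.5]
contact_force: [0.5, -0.0, -3.2]
gripper_width: 0.014
gripper_force: 40.0
```

```bash
python3 -c "
from plant import r
print(r.close_job())"
```

```text
the job is handed in; nothing more can be done
None
```

The job is handed in at about 26 s: the probe traced the groove and hangs back in its stand, and the gripper holds the cover level about 16 mm above the rim, holes a and b within about 1 mm of their threads and hole_c, hidden by the gripper, placed from the plate's geometry; no verdict was returned.

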